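# Prop open the label printer's cover

### The arm

A 6-joint arm with a two-finger parallel gripper is mounted at the origin on the work surface; the furniture and walls round the work are solid. World frame = base frame: x ahead of the robot, y to its left, z up, the work surface at z = 0. Lengths are in m, angles in rad, forces in N, time in s.
With the tool pointing down it reaches from about 0.275 to 0.725 m from the base axis. Payload 15.9 kg.
Tool frame: the origin (TCP) lies on the mounting face of the last link; the fingertips stand 173 mm ahead of it and the grasp point (between the pads) lies 155 mm ahead of it; z points along the fingers, y is the line along which they close (so a half turn about z gives the same grasp; the last joint's range is limited). The gripper opens to 85 mm and grips with 20 to 120 N. Pads are 22 mm wide; open, the fingers measure 114 mm over their backs; the gripper's body (76 mm by 85 mm) begins 54 mm behind the grasp point. The pads swing forward as they close: fully open they stand 13 mm farther back than shut.
Start: joints at [-1.196, 0.213, -0.034, 1.323, 0, 1.571], TCP at [0.183, -0.465, 0.405] pointing down, gripper open.
Joint ranges: [-2.98, 2.98], [-0.74, 1.72], [-1.14, 1.35], [-2.1, 2.04], [-1.57, 1.44], [-3.14, 3.14]. Speed limits (rad/s): [1.89, 1.89, 2.39, 2.57, 3.14, 3.14].

### API

Orientations are given as a rotation vector (axis times angle).
In Python, from station import telemetry, snapshot, calibration, job_done gives the robot as it stands.
- The arm moves only by the tool drive_tool, never from a script. Its argument "plan" is a list that holds one entry, the list of rows, each a list of 7 numbers: the opening in per cent of the stroke, from 0 (shut) to 100 (fully open), then the shift along the world's x, y, z in m, then the turn, a rotation vector about the world's x, y, z in rad. In form: [[[fingers, dx, dy, dz, ax, ay, az], ...]]. A call has 1 to 20 rows; each row is the pose to reach, as a shift and turn from the pose commanded when the call began; what a row does not reach only later rows make up. A row lasts 1/10 s, in which the tool goes at most 50 mm and 8.59 degrees, less where a joint would pass 70% of its speed; a pose out of reach is approached as far as the arm can. A call with a gripper value outside its range is refused whole. The fingers move at their own pace and stop on an object; "force" is the grip in N (left out, the last holds). Time passes only in rows, so rows that repeat a pose let the fingers close. It gives the time, the measured TCP pose, the force, the opening and the grip force at its end, in the units of the state.
- telemetry.state(): the state, without advancing time (a new reading comes with each control period).
- snapshot(name): name is "scene" or "top"; returns (picture, depth): 420x560x3 uint8, red, green, blue; 420x560 float32, m along the optical axis (not along the pixel's ray), 0 where there is no reading.
- calibration(name): a dict with "fx", "fy", "cx", "cy" (pixels), "dist" ([k1, k2, p1, p2, k3] as OpenCV has them; the pictures are not rectified), "eye" and "orientation" of the camera in the world. Camera axes: x right, y down, z forward; pixel columns grow to the right and rows downward; lengths in m; the calibration is good to about 2 mm. A picture is of the moment at which its call begins. calibration takes no time and is no camera call.
- job_done(): hands the job in; it is judged then, once.
The state is a dict: "time": time; "joint_positions": joint angles; "dq": joint speeds; "joint_efforts": joint torques, N m; "eef_pos": TCP position; "ee_rot": TCP orientation; "ft_force": force on the tool from outside, world axes, zero at the start; "ft_torque": the same for the moment, N m; "opening": finger opening in m; "gripper_force": force on a finger pad.
Only numpy, scipy, OpenCV 4.12 (cv2) and the standard library are available. Lean on these libraries where they do the work, as an engineer would, in place of code of your own. Each camera call takes 0.05 s, during which the arm holds its last target. There are 200 camera calls.

### The job

Open the desk printer for a change of label roll: lift its hinged cover (held by the orange grip of the prop rod, one hand can carry both), then let the rod's foot down onto the holding strip on the printer's right side, feel along the strip for the holding hole, and leave the foot fully down in the hole, propping the cover open by itself. Use only light force on the strip and never let the cover slam down on it; leave the glue stick, scissors and eraser where they are.

Things in the scene. Friction and masses are not known exactly. Their poses are not given: they have to be found in the camera images.
- printer: Grey desk label printer, fixed, 200 (x) x 180 (y) x 130 (z) mm. Origin: centre of its underside on the desk; -x = front, +x = back, +y = its left, z up (all mm below are in this frame). The white cover hinges on a line along y at x 90, z 130. A ledge on the right side carries a dark steel strip, 120 mm long in x, y -93 to -115, top at z 79, with one holding hole at its middle.
- cover (a joint): White cover, 200 x 184 x 12 mm, about 0.2 to 0.4 kg, right edge at y -92. 0 = shut and level; grows to 1.3 rad as the front edge rises. It falls shut if not held. Reads 0.69 to 0.75 rad when propped with the foot in the hole, about 0.08 more with the foot standing on top of the strip.
- prop (a joint): Steel rod, 8 mm thick, in the plane y -104, on a pivot on the cover 130 mm from its hinge line. Value P (0 to 2.4 rad): angle by which the rod points below the line of the cover towards its front. At cover angle C: pivot x = 90 - 130 cos C, z = 130 + 130 sin C; foot = pivot + 145 (-cos(C-P), sin(C-P)). The pivot is stiff (0.1 N m): the rod stays where left.
- rod_grip (a point): Middle of the orange sleeve to hold: cylinder 16 mm thick, 50 mm long, along the printer's y at y -160, on a cross axle 123 mm from the rod's pivot (22 mm short of the foot). It turns freely, so pinch it from above, fingers on its front and back, and keep hold as the rod swings. It then carries the cover: its x and z set the angles of both cover and rod.
- rod_foot (a point): Centre of the round black tip (hard rubber, 5 mm radius) of the rod's foot. Standing on the strip it is at z = 84 mm, fully down in the hole at z = 73 mm.
- hole_nominal (a point): Point at the strip's top (x -30, y -104, z 79, fixed to the printer) where the hole was meant to be. The strip was set by hand: the hole's true centre lies up to 17 mm ahead of or behind this point along the printer's x, unmeasured. Hole 13 mm long (x), 13 mm wide (y), 11 mm deep, flat floor. The strip does not move.
- glue_stick_mid (a point): Middle (half-way up) of a standing blue and white glue stick, 24 mm in diameter, 92 mm tall; bystander.
- scissors_mid (a point): Middle of a pair of blue-handled scissors lying flat, 87 x 199 x 9 mm; bystander.
- eraser_mid (a point): Middle of a blue-sleeved white eraser, 21 x 52 x 12 mm; bystander.

How it is judged:
By the outcome, as a careful person would: the job done as asked, in the order asked, and still so for the second after the job is handed in, with the robot touching nothing.
It also fails if it takes over 72 s, if anything falls off the work surface, if the arm or the gripper's body presses on something with over 40 N, if the wrist force passes 120 N, or if a joint passes its speed limit or range.

## Working session

There is one attempt and no reset: what is moved stays moved. The work goes in short steps, Python scripts to look and compute and a tool call to move; the robot and the scene stay as the last step left them, time stands still between calls to the robot, and variables do not carry over. Pictures are saved under pics/ and viewed, at most 10 in all, crops included, and the job is handed in when it is done.

Besides the shell and the picture viewer there is one more tool, called after "Call:" as name(argument=value, ...) on one line, values as JSON. drive_tool: Moves the arm, as the interface text tells. Its arguments: {"type":"object","properties":{"plan":{"type":"array","items":{"type":"array","items":{"type":"array","items":{"type":"number"}}}},"force":{"type":"number"}},"required":["plan"]}

```bash
mkdir -p pics; python3 - <<'E'
from station import telemetry, snapshot, calibration
import cv2,numpy as np
for n in("scene","top"):
    p,d=snapshot(n); cv2.imwrite(f"pics/{n}0.png",p[...,::-1]); np.savez(f"{n}0.npz",p=p,d=d)
    print(calibration(n))
s=telemetry.state();print(s)
E
```

```text
{'fx': 408.43796561500017, 'fy': 408.43796561500017, 'cx': 277.0693472157724, 'cy': 207.16000585159927, 'dist': array([-0.07370031,  0.        ,  0.        ,  0.        ,  0.        ]), 'eye': array([0.23490272, 0.39944082, 0.69671768]), 'orientation': array([-0.75329638,  2.58844958, -1.09725559])}
{'fx': 411.2085151215073, 'fy': 411.2085151215073, 'cx': 275.9059835835851, 'cy': 211.7466207159033, 'dist': array([-0.09485431,  0.        ,  0.        ,  0.        ,  0.        ]), 'eye': array([ 0.48825853, -0.09919316,  0.95523886]), 'orientation': array([-2.17200818,  2.15689531, -0.15891248])}
{'time': 0.1, 'joint_positions': array([-1.19596514e+00,  2.13313882e-01, -3.49983349e-02,  1.32348672e+00,
       -2.81423469e-05,  1.57081430e+00]), 'dq': array([ 0.00027631, -0.00162607,  0.00091988, -0.00084549, -0.00139979,
       -0.00015736]), 'joint_efforts': array([-8.27288550e-04, -6.87245250e+01,  4.87807739e+01,  1.21565396e-02,
        1.14546324e-05, -2.78678380e-05]), 'eef_pos': array([ 0.18300586, -0.46516385,  0.4042613 ]), 'ee_rot': array([-3.08562294e+00, -5.85132433e-01,  3.36776886e-04]), 'ft_force': array([ 0.29265164, -0.34464636,  0.0297492 ]), 'ft_torque': array([0.02241176, 0.00428524, 0.08410174]), 'gripper_force': 0.0, 'opening': 0.08549464031309235}
```

View pics/scene0.png

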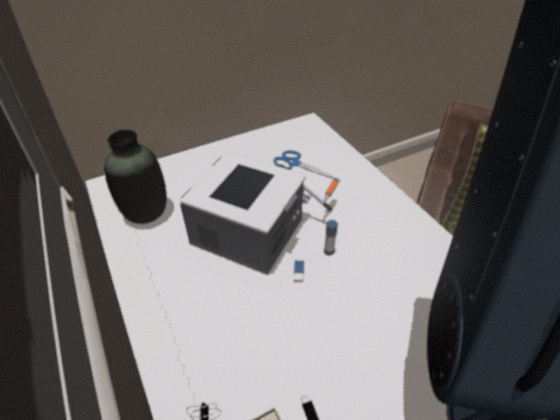

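View pics/top0.png

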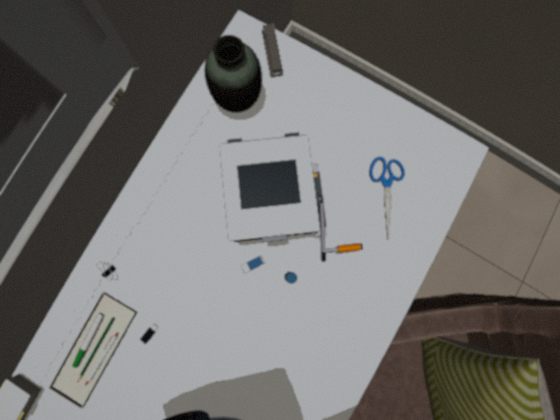

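```bash
cat > h.py <<'E'
import cv2,numpy as np
from scipy.spatial.transform import Rotation as R
from station import calibration
def ray(n,uv):
    c=calibration(n);K=np.array([[c['fx'],0,c['cx']],[0,c['fy'],c['cy']],[0,0,1]])
    q=cv2.undistortPoints(np.array(uv,float).reshape(-1,1,2),K,c['dist']).reshape(-1,2)
    return c['eye'],R.from_rotvec(c['orientation']).apply(np.c_[q,np.ones(len(q))])
def at_z(n,uv,z):
    e,r=ray(n,uv);return e+r*((z-e[2])/r[:,2])[:,None]
def at_d(n,uv,d):
    e,r=ray(n,uv);return e+r*np.asarray(d)[:,None]
def proj(n,X):
    c=calibration(n);K=np.array([[c['fx'],0,c['cx']],[0,c['fy'],c['cy']],[0,0,1]])
    Rm=R.from_rotvec(c['orientation']).as_matrix().T
    return cv2.projectPoints(np.array(X,float).reshape(-1,1,3),cv2.Rodrigues(Rm)[0],-Rm@c['eye'],K,c['dist'])[0].reshape(-1,2)
E
python3 - <<'E'
from h import *
for n,(x0,y0,w,h) in {"top":(205,125,170,170)}.items():
    p=np.load(n+"0.npz")['p']
    cv2.imwrite(f"pics/{n}c.png",cv2.resize(p[y0:y0+h,x0:x0+w,::-1],None,fx=3.5,fy=3.5,interpolation=cv2.INTER_CUBIC))
# orange grip both views
for n in("top","scene"):
    f=np.load(n+"0.npz");p=f['p'].astype(int);d=f['d']
    m=(p[...,0]>150)&(p[...,0]-p[...,2]>90)&(p[...,1]<150)&(d>0)
    v,u=np.nonzero(m);print(n,len(u),u.mean(),v.mean(),np.c_[u,v].min(0),np.c_[u,v].max(0))
    X=at_d(n,np.c_[u,v],d[v,u]);print(np.median(X,0),X.min(0),X.max(0))
# depth-based cover top
f=np.load("top0.npz");d=f['d'];v,u=np.mgrid[120:260,205:335];v=v.ravel();u=u.ravel()
X=at_d("top",np.c_[u,v],d[v,u]);z=X[:,2];m=(z>.12)&(z<.17)&(d[v,u]>0);print(np.median(z[m]),m.sum())
m&=abs(z-np.median(z[m]))<.008
mk=np.zeros(d.shape,np.uint8);mk[v[m],u[m]]=255
r=cv2.minAreaRect(np.array(X[m][:,:2]*1000,np.float32));print(r,cv2.boxPoints(r))
E
```

```text
top 122 347.6885245901639 244.50819672131146 [314 174] [359 251]
[ 0.52608841 -0.27403018  0.06965768] [ 0.51764447 -0.29672022  0.06276224] [ 0.6842683  -0.1980808   0.08182073]
scene 64 331.921875 186.40625 [327 180] [336 193]
[ 0.52295026 -0.27328485  0.06814366] [ 0.51696029 -0.29741602  0.06302509] [ 0.53030609 -0.25151658  0.07142947]
0.14203613389647463 9095
((642.6044311523438, -106.15052032470703), (214.07823181152344, 198.77993774414062), 6.505173683166504) [[ 524.99426   -19.527235]
 [ 547.51465  -217.02734 ]
 [ 760.2146   -192.7738  ]
 [ 737.6942      4.726303]]
```

View pics/topc.png

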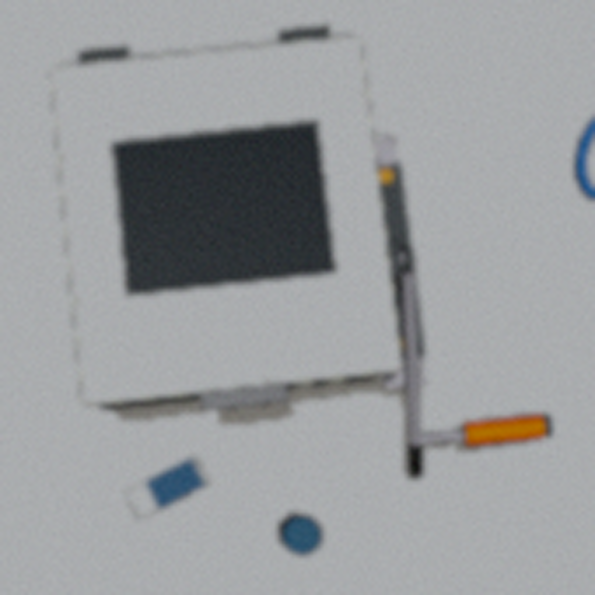

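```bash
python3 - <<'E'
from h import *
c=np.array([[52,65],[362,36],[395,373],[82,404]])/3.5+[205,125]-.35
X=at_z("top",c,.142)*1000;print(X.round(1))
for i in range(4):print(np.linalg.norm(X[i]-X[i-1]).round(1))
back=X[0]-X[1];side=(X[0]-X[3]);side2=X[1]-X[2]
print(np.degrees([np.arctan2(-back[0],back[1]),np.arctan2(side[1],side[0]),np.arctan2(side2[1],side2[0])]))
print(X.mean(0))
g=at_z("top",np.array([[464,434],[550,427],[507,430.5]])/3.5+[205,125]-.35,.068)*1000;print(g)
for n in("top","scene"):
    f=np.load(n+"0.npz");p=f['p'].astype(int);d=f['d']
    m=(p[...,0]>150)&(p[...,0]-p[...,2]>90)&(p[...,1]<150)&(d>0)
    v,u=np.nonzero(m);k=v>(235 if n=="top" else 0);u=u[k];v=v[k]
    Y=at_d(n,np.c_[u,v],d[v,u]);print(n,np.percentile(Y,[2,50,98],axis=0),Y.mean(0),u.mean(),v.mean())
# ground points: eraser, glue
print(at_z("top",np.array([[300,535]])/3.5+[205,125]-.35,.092)*1000, at_z("top",np.array([[167,487]])/3.5+[205,125]-.35,.012)*1000)
E
```

```text
[[ 732.6    1.4  142. ]
 [ 752.1 -179.8  142. ]
 [ 554.1 -197.5  142. ]
 [ 535.3  -20.4  142. ]]
198.5
182.2
198.8
178.1
[6.16651208 6.29773338 5.12553307]
[643.53666681 -99.06170021 142.        ]
[[ 522.5892502  -249.08940015   68.        ]
 [ 527.10794516 -302.93552273   68.        ]
 [ 524.85114217 -275.94760112   68.        ]]
top [[ 0.51961365 -0.296409    0.06489489]
 [ 0.52415719 -0.27467344  0.06955074]
 [ 0.53209924 -0.25279558  0.07367627]] [ 0.52512133 -0.27477729  0.06943885] 349.0940170940171 247.4957264957265
scene [[ 0.51756161 -0.29634068  0.06478738]
 [ 0.52295026 -0.27328485  0.06814366]
 [ 0.52923757 -0.25221922  0.07096966]] [ 0.52322099 -0.27425815  0.0682296 ] 331.921875 186.40625
[[ 461.19527395 -146.38353713   92.        ]] [[489.20960867 -64.06759771  12.        ]]
```

Call:
drive_tool(plan=[[[100, 0.04, 0.02, 0, 0, 0, 0.13], [100, 0.08, 0.04, 0, 0, 0, 0.26], [100, 0.12, 0.065, 0, 0, 0, 0.39], [100, 0.16, 0.085, 0, 0, 0, 0.52], [100, 0.2, 0.105, 0, 0, 0, 0.65], [100, 0.24, 0.13, 0, 0, 0, 0.78], [100, 0.28, 0.15, 0, 0, 0, 0.91], [100, 0.32, 0.17, 0, 0, 0, 1.04], [100, 0.3425, 0.185, -0.02, 0, 0, 1.17], [100, 0.3425, 0.185, -0.05, 0, 0, 1.301], [100, 0.3425, 0.185, -0.085, 0, 0, 1.301], [100, 0.3425, 0.185, -0.085, 0, 0, 1.301], [100, 0.3425, 0.185, -0.085, 0, 0, 1.301]]], force=40)

```text
time: 1.4
eef_pos: [0.5254, -0.2803, 0.3202]
ee_rot: [-2.102, -2.333, 0.0]
ft_force: [0.9, -1.5, 1.4]
opening: 0.0851
gripper_force: 0.0
```

```bash
python3 - <<'E'
from station import telemetry, snapshot
import cv2
from h import *
p,d=snapshot("top"); cv2.imwrite("pics/top1.png",cv2.resize(p[150:300,250:400,::-1],None,fx=3.5,fy=3.5))
s=telemetry.state();print(s['eef_pos'],s['joint_positions'],s['ft_force'],s['time']);M=R.from_rotvec(s['ee_rot']).as_matrix();print(M.round(3))
E
```

```text
[ 0.52570299 -0.28055475  0.32127957] [-4.90221639e-01  4.35984010e-01  6.45765815e-02  1.19818434e+00
 -8.21075345e-06  9.76380304e-01] [-0.35801042 -0.66916924  0.18916945] 1.45
[[-0.104  0.995  0.001]
 [ 0.995  0.104 -0.001]
 [-0.001  0.001 -1.   ]]
```

View pics/top1.png

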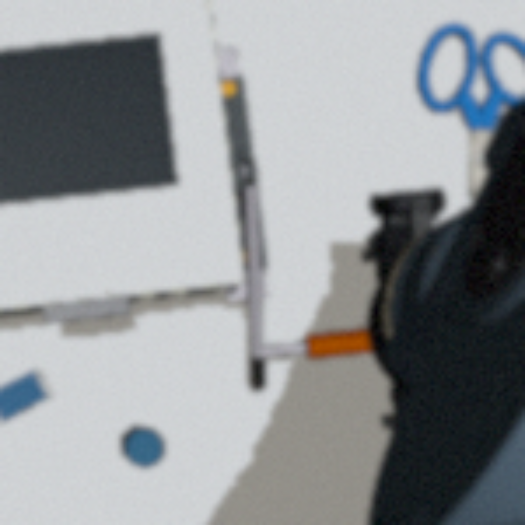

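Call:
drive_tool(plan=[[[100, 0, 0, -0.03, 0, 0, 0], [100, 0, 0, -0.06, 0, 0, 0], [100, 0, 0, -0.085, 0, 0, 0], [100, 0, 0, -0.102, 0, 0, 0], [100, 0, 0, -0.102, 0, 0, 0], [0, 0, 0, -0.102, 0, 0, 0], [0, 0, 0, -0.102, 0, 0, 0], [0, 0, 0, -0.102, 0, 0, 0], [0, 0, 0, -0.102, 0, 0, 0], [0, 0, 0, -0.102, 0, 0, 0], [0, 0, 0, -0.102, 0, 0, 0], [0, 0, 0, -0.102, 0, 0, 0], [0, 0, 0, -0.102, 0, 0, 0], [0, 0, 0, -0.102, 0, 0, 0]]], force=40)

```text
time: 2.85
eef_pos: [0.5258, -0.2803, 0.2179]
ee_rot: [2.101, 2.335, 0.001]
ft_force: [4.2, 1.1, 5.1]
opening: 0.0147
gripper_force: 39.2
```

```bash
cat >> h.py <<'E'
def piv(C): return np.array([90-130*np.cos(C),130+130*np.sin(C)])
def on(C,P,L): return piv(C)+L*np.array([-np.cos(C-P),np.sin(C-P)])
from scipy.optimize import fsolve
def CPfoot(x,z,g=(.8,2.2)): return fsolve(lambda q:on(q[0],q[1],145)-[x,z],g)
def CPgrip(x,z,g): return fsolve(lambda q:on(q[0],q[1],123)-[x,z],g)
E
python3 - <<'E'
from station import telemetry, snapshot
from h import *
s=telemetry.state();print(s['eef_pos'],s['ft_force'],s['ft_torque'],s['opening'],s['gripper_force'],s['time'])
e=s['eef_pos']*1000
for P0 in [.6]:
    pass
# local x/z of grip by z
z=e[2]-155;print('grip z',z); P0=np.arcsin((130-z)/123);g0=on(0,P0,123);print(P0,g0)
way=[(0,P0),(.15,P0),(.3,P0),(.5,.65),(.7,.75),(.85,.95),(.95,1.2),(.97,1.5),(.97,1.8),(.97,2.1)]
way+= [tuple(CPfoot(-52,z)) for z in (110,100,92,86,84)]
for C,P in way:
    g=on(C,P,123)-g0;f=on(C,P,145)
    print(round(C,3),round(P,3),'foot',f.round(1),'grip d local',g.round(1),'world',(g[0]*np.cos(np.radians(6))).round(1),(g[0]*np.sin(np.radians(6))).round(1),g[1].round(1))
E
```

```text
[ 0.5258373  -0.28026956  0.21794498] [4.22861277 1.05419592 5.1174548 ] [ 0.28413468 -0.92392637  0.142688  ] 0.014661135234265897 39.17350888252258 2.85
grip z 62.944977270175485
0.5765832818369516 [-143.11461549   62.94497727]
0 0.577 foot [-161.6   51. ] grip d local [0. 0.] world 0.0 0.0 0.0
0.15 0.577 foot [-170.5   89.4] grip d local [-7.4 35.6] world -7.4 -0.8 35.6
0.3 0.577 foot [-173.7  128.8] grip d local [-9.4 71.9] world -9.4 -1.0 71.9
0.5 0.65 foot [-167.5  170.7] grip d local [ -2.6 111. ] world -2.6 -0.3 111.0
0.7 0.75 foot [-154.2  206.5] grip d local [ 10.8 144.7] world 10.8 1.1 144.7
0.85 0.95 foot [-140.1  213.2] grip d local [ 24.9 152.4] world 24.8 2.6 152.4
0.95 1.2 foot [-126.1  199.9] grip d local [ 38.3 142.4] world 38.1 4.0 142.4
0.97 1.5 foot [-108.6  163.9] grip d local [ 53.5 112.1] world 53.2 5.6 112.1
0.97 1.8 foot [-81.3 130.2] grip d local [76.6 83.5] world 76.2 8.0 83.5
0.97 2.1 foot [-45.4 106.1] grip d local [107.1  63. ] world 106.6 11.2 63.0
0.974 2.049 foot [-52. 110.] grip d local [101.6  66.4] world 101.0 10.6 66.4
0.897 2.034 foot [-52. 100.] grip d local [100.4  57. ] world 99.8 10.5 57.0
0.834 2.018 foot [-52.  92.] grip d local [99.4 49.4] world 98.9 10.4 49.4
0.787 2.004 foot [-52.  86.] grip d local [98.7 43.7] world 98.2 10.3 43.7
0.771 1.999 foot [-52.  84.] grip d local [98.5 41.8] world 98.0 10.3 41.8
```

Call:
drive_tool(plan=[[[0, -0.0025, 0, 0.012, 0, 0, 0], [0, -0.005, -0.0005, 0.024, 0, 0, 0], [0, -0.0075, -0.001, 0.036, 0, 0, 0], [0, -0.0085, -0.001, 0.054, 0, 0, 0], [0, -0.0095, -0.001, 0.072, 0, 0, 0], [0, -0.007, -0.0005, 0.091, 0, 0, 0], [0, -0.0025, 0, 0.111, 0, 0, 0], [0, 0.004, 0.0005, 0.128, 0, 0, 0], [0, 0.011, 0.001, 0.145, 0, 0, 0], [0, 0.018, 0.002, 0.15, 0, 0, 0], [0, 0.025, 0.0025, 0.152, 0, 0, 0], [0, 0.032, 0.0035, 0.149, 0, 0, 0], [0, 0.038, 0.004, 0.142, 0, 0, 0], [0, 0.046, 0.005, 0.127, 0, 0, 0], [0, 0.053, 0.0055, 0.112, 0, 0, 0], [0, 0.061, 0.0065, 0.102, 0, 0, 0], [0, 0.069, 0.007, 0.093, 0, 0, 0], [0, 0.076, 0.008, 0.0835, 0, 0, 0], [0, 0.076, 0.008, 0.0835, 0, 0, 0], [0, 0.076, 0.008, 0.0835, 0, 0, 0]]])

```text
time: 4.85
eef_pos: [0.6017, -0.2721, 0.3011]
ee_rot: [-2.101, -2.335, -0.001]
ft_force: [-1.2, 5.4, -1.0]
opening: 0.0146
gripper_force: 39.5
```

```bash
python3 - <<'E'
from station import telemetry, snapshot
import cv2
from h import *
p,d=snapshot("scene"); p2,d2=snapshot("top")
a=cv2.resize(p[130:280,170:360],None,fx=4,fy=4)[...,::-1][:,:760];cv2.imwrite("pics/s2.png",a)
b=cv2.resize(p2[110:290,200:400],None,fx=3,fy=3)[...,::-1];cv2.imwrite("pics/t2.png",b)
s=telemetry.state();print(s['eef_pos'],s['ft_force'],s['ft_torque'],s['opening'],s['gripper_force'],s['time'])
E
```

```text
[ 0.60157607 -0.27207634  0.30179231] [-0.75840228  5.83205149 -1.1768249 ] [1.23002513 0.10895119 0.13377706] 0.014246949945797852 39.48985755443573 4.95
```

View pics/s2.png

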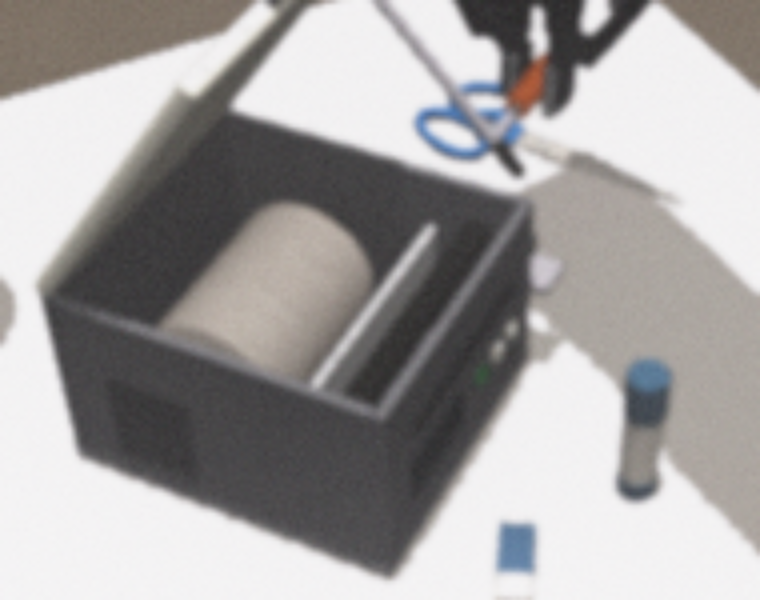

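Call:
drive_tool(plan=[[[0, 0.007, 0.0025, -0.005, 0, 0, 0], [0, 0.014, 0.0035, -0.01, 0, 0, 0], [0, 0.02, 0.004, -0.0135, 0, 0, 0], [0, 0.0225, 0.0045, -0.019, 0, 0, 0], [0, 0.024, 0.0045, -0.0255, 0, 0, 0], [0, 0.024, 0.0045, -0.0265, 0, 0, 0], [0, 0.024, 0.0045, -0.0265, 0, 0, 0]]])

```text
time: 5.65
eef_pos: [0.6258, -0.2682, 0.2742]
ee_rot: [2.102, 2.334, -0.001]
ft_force: [-0.3, -6.2, -1.4]
opening: 0.0148
gripper_force: 39.5
```

```bash
python3 - <<'E'
from station import telemetry, snapshot
import cv2
from h import *
p,d=snapshot("scene")
cv2.imwrite("pics/s3.png",cv2.resize(p[110:220,250:390],None,fx=5,fy=5,interpolation=cv2.INTER_CUBIC)[...,::-1])
s=telemetry.state();print(s['eef_pos'],s['ft_force'],s['ft_torque'],s['opening'],s['time'])
o=np.array([653.5,-98]);c,sn=np.cos(np.radians(6)),np.sin(np.radians(6))
def W(x,y,z):return [(o[0]+c*x-sn*y)/1000,(o[1]+sn*x+c*y)/1000,z/1000]
print('pred px foot',proj("scene",[W(-52,-104,100),W(-62,-104,100),W(-30,-104,79),W(-90,-104,79),W(30,-104,79)]))
E
```

```text
[ 0.62572956 -0.26824552  0.27430188] [ 0.23606993 -4.81535214 -1.43097818] [-1.06337782  0.06345888  0.07581834] 0.014750878173687188 5.7
pred px foot [[284.3498468  178.60611463]
 [288.31777394 179.84789171]
 [275.8396268  182.88552228]
 [299.33148071 190.38729968]
 [253.31811462 175.7056746 ]]
```

View pics/s3.png

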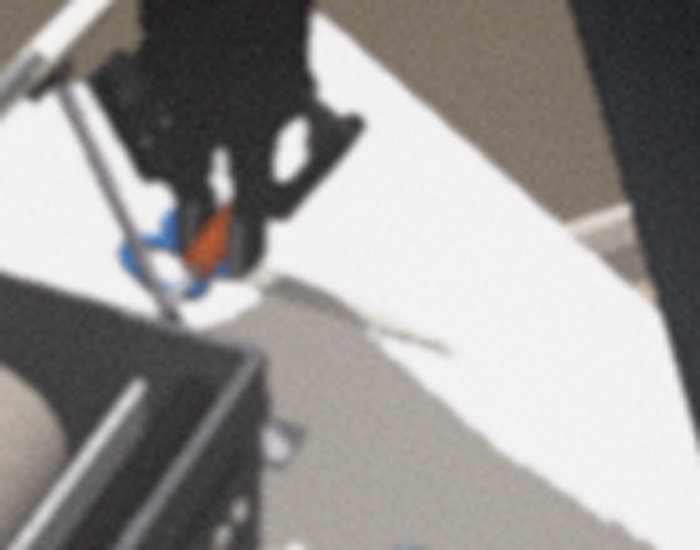

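Call:
drive_tool(plan=[[[0, -0.0005, -0.001, -0.004, 0, 0, 0], [0, -0.001, -0.001, -0.0075, 0, 0, 0], [0, -0.0012, -0.001, -0.0095, 0, 0, 0], [0, -0.0012, -0.001, -0.0095, 0, 0, 0], [0, -0.0012, -0.001, -0.0095, 0, 0, 0]]])

```text
time: 6.2
eef_pos: [0.6242, -0.2688, 0.2651]
ee_rot: [-2.102, -2.335, 0.001]
ft_force: [-1.6, -1.6, -2.2]
opening: 0.0146
gripper_force: 39.4
```

Call:
drive_tool(plan=[[[0, -0.0001, 0, -0.001, 0, 0, 0], [0, -0.0002, 0, -0.002, 0, 0, 0], [0, -0.0002, 0, -0.002, 0, 0, 0]]])

```text
time: 6.5
eef_pos: [0.6242, -0.2687, 0.2632]
ee_rot: [2.102, 2.335, 0.0]
ft_force: [0.2, -1.8, -2.1]
opening: 0.0147
gripper_force: 39.5
```

Call:
drive_tool(plan=[[[0, -0.0001, 0, -0.001, 0, 0, 0], [0, -0.0001, 0, -0.001, 0, 0, 0], [0, -0.0001, 0, -0.001, 0, 0, 0]]])

```text
time: 6.8
eef_pos: [0.6241, -0.2688, 0.2622]
ee_rot: [2.102, 2.335, -0.0]
ft_force: [0.2, -2.2, -2.5]
opening: 0.015
gripper_force: 39.5
```

Call:
drive_tool(plan=[[[0, -0.0001, 0, -0.001, 0, 0, 0], [0, -0.0001, 0, -0.001, 0, 0, 0], [0, -0.0001, 0, -0.001, 0, 0, 0]]])

```text
time: 7.1
eef_pos: [0.6239, -0.2688, 0.2612]
ee_rot: [-2.102, -2.335, 0.0]
ft_force: [0.1, -2.5, -2.1]
opening: 0.0145
gripper_force: 39.5
```

Call:
drive_tool(plan=[[[0, -0.0001, 0, -0.001, 0, 0, 0], [0, -0.0001, 0, -0.001, 0, 0, 0], [0, -0.0001, 0, -0.001, 0, 0, 0]]])

```text
time: 7.4
eef_pos: [0.6238, -0.2688, 0.2601]
ee_rot: [-2.102, -2.335, 0.0]
ft_force: [0.6, -3.0, -1.4]
opening: 0.0148
gripper_force: 39.5
```

Call:
drive_tool(plan=[[[0, -0.0001, 0, -0.0007, 0, 0, 0], [0, -0.0001, 0, -0.0007, 0, 0, 0], [0, -0.0001, 0, -0.0007, 0, 0, 0]]])

```text
time: 7.7
eef_pos: [0.6237, -0.2688, 0.2595]
ee_rot: [2.102, 2.335, -0.0]
ft_force: [0.6, -2.5, -1.3]
opening: 0.0148
gripper_force: 39.5
```

Call:
drive_tool(plan=[[[0, -0.0001, -0.0003, -0.0006, 0, 0, 0], [0, -0.0001, -0.0003, -0.0006, 0, 0, 0], [0, -0.0001, -0.0003, -0.0006, 0, 0, 0]]])

```text
time: 8.0
eef_pos: [0.6236, -0.269, 0.2588]
ee_rot: [-2.102, -2.335, -0.0]
ft_force: [0.8, -0.7, -2.6]
opening: 0.0146
gripper_force: 39.5
```

Call:
drive_tool(plan=[[[0, -0.0001, -0.0002, -0.0006, 0, 0, 0], [0, -0.0001, -0.0002, -0.0006, 0, 0, 0], [0, -0.0001, -0.0002, -0.0006, 0, 0, 0]]])

```text
time: 8.3
eef_pos: [0.6235, -0.2691, 0.2584]
ee_rot: [-2.102, -2.335, -0.0]
ft_force: [0.1, 2.8, 0.8]
opening: 0.0148
gripper_force: 39.7
```

```bash
python3 - <<'E'
from h import *
g0=on(*CPfoot(-52,84),123)
for z in (84,82,78,73):
  for x in range(-54,-5,4 if z<84 else 2):
    C,P=CPfoot(x,z);g=on(C,P,123)-g0;print(z,x,round(C,3),round(P,2),g.round(1))
E
```

```text
84 -54 0.765 1.98 [-1.8 -0.1]
84 -52 0.771 2.0 [0. 0.]
84 -50 0.776 2.02 [1.8 0.1]
84 -48 0.782 2.03 [3.5 0.2]
84 -46 0.787 2.05 [5.3 0.2]
84 -44 0.792 2.06 [7.1 0.3]
84 -42 0.797 2.08 [8.9 0.4]
84 -40 0.802 2.1 [10.6  0.4]
84 -38 0.807 2.11 [12.4  0.5]
84 -36 0.812 2.13 [14.1  0.6]
84 -34 0.816 2.14 [15.9  0.6]
84 -32 0.821 2.16 [17.7  0.7]
84 -30 0.825 2.17 [19.4  0.7]
84 -28 0.829 2.19 [21.2  0.8]
84 -26 0.833 2.21 [22.9  0.9]
84 -24 0.836 2.22 [24.7  0.9]
84 -22 0.84 2.24 [26.4  0.9]
84 -20 0.843 2.25 [28.2  1. ]
84 -18 0.846 2.27 [29.9  1. ]
84 -16 0.849 2.28 [31.7  1.1]
84 -14 0.852 2.3 [33.4  1.1]
84 -12 0.854 2.31 [35.1  1.1]
84 -10 0.857 2.32 [36.9  1.2]
84 -8 0.859 2.34 [38.6  1.2]
84 -6 0.861 2.35 [40.3  1.2]
82 -54 0.749 1.98 [-2. -2.]
82 -50 0.76 2.01 [ 1.6 -1.8]
82 -46 0.771 2.04 [ 5.1 -1.7]
82 -42 0.781 2.07 [ 8.6 -1.6]
82 -38 0.79 2.11 [12.1 -1.4]
82 -34 0.799 2.14 [15.7 -1.3]
82 -30 0.807 2.17 [19.2 -1.2]
82 -26 0.814 2.2 [22.7 -1.1]
82 -22 0.821 2.23 [26.2 -1. ]
82 -18 0.827 2.26 [29.6 -0.9]
82 -14 0.832 2.29 [33.1 -0.9]
82 -10 0.836 2.32 [36.6 -0.8]
82 -6 0.839 2.35 [40.  -0.8]
78 -54 0.718 1.97 [-2.4 -5.9]
78 -50 0.728 2.0 [ 1.1 -5.7]
78 -46 0.738 2.03 [ 4.6 -5.6]
78 -42 0.747 2.06 [ 8.2 -5.4]
78 -38 0.755 2.09 [11.7 -5.3]
78 -34 0.763 2.13 [15.2 -5.2]
78 -30 0.77 2.16 [18.7 -5.1]
78 -26 0.777 2.19 [22.1 -5. ]
78 -22 0.782 2.22 [25.6 -4.9]
78 -18 0.787 2.25 [29.1 -4.9]
78 -14 0.791 2.27 [32.5 -4.8]
78 -10 0.794 2.3 [36.  -4.8]
78 -6 0.796 2.33 [39.4 -4.7]
73 -54 0.678 1.95 [ -2.9 -10.7]
73 -50 0.688 1.98 [  0.6 -10.6]
73 -46 0.696 2.01 [  4.1 -10.4]
73 -42 0.705 2.05 [  7.6 -10.3]
73 -38 0.712 2.08 [ 11.1 -10.2]
73 -34 0.719 2.11 [ 14.6 -10.1]
73 -30 0.725 2.14 [ 18. -10.]
73 -26 0.73 2.17 [21.5 -9.9]
73 -22 0.735 2.2 [25.  -9.8]
73 -18 0.739 2.23 [28.4 -9.8]
73 -14 0.741 2.26 [31.8 -9.8]
73 -10 0.743 2.28 [35.3 -9.7]
73 -6 0.744 2.31 [38.7 -9.7]
```

Call:
drive_tool(plan=[[[0, 0.0009, 0.0001, 0, 0, 0, 0], [0, 0.0018, 0.0002, 0.0001, 0, 0, 0], [0, 0.0018, 0.0002, 0.0001, 0, 0, 0]]])

```text
time: 8.6
eef_pos: [0.6254, -0.269, 0.2584]
ee_rot: [-2.102, -2.335, -0.0]
ft_force: [-3.0, 2.4, 1.6]
opening: 0.0148
gripper_force: 39.8
```

Call:
drive_tool(plan=[[[0, 0.0009, 0.0001, 0, 0, 0, 0], [0, 0.0018, 0.0002, 0.0001, 0, 0, 0], [0, 0.0018, 0.0002, 0.0001, 0, 0, 0]]])

```text
time: 8.9
eef_pos: [0.6272, -0.2688, 0.2585]
ee_rot: [-2.102, -2.335, -0.0]
ft_force: [-2.0, 3.2, 1.9]
opening: 0.0146
gripper_force: 39.8
```

Call:
drive_tool(plan=[[[0, 0.0009, 0.0001, 0, 0, 0, 0], [0, 0.0018, 0.0002, 0, 0, 0, 0], [0, 0.0018, 0.0002, 0, 0, 0, 0]]])

```text
time: 9.2
eef_pos: [0.629, -0.2686, 0.2585]
ee_rot: [2.102, 2.335, 0.0]
ft_force: [-2.5, 3.5, 2.3]
opening: 0.0148
gripper_force: 39.9
```

Call:
drive_tool(plan=[[[0, 0.0009, 0.0002, 0, 0, 0, 0], [0, 0.0018, 0.0004, 0.0001, 0, 0, 0], [0, 0.0018, 0.0004, 0.0001, 0, 0, 0]]])

```text
time: 9.5
eef_pos: [0.6308, -0.2683, 0.2586]
ee_rot: [2.102, 2.335, 0.0]
ft_force: [-2.2, 2.3, 2.1]
opening: 0.0148
gripper_force: 39.8
```

Call:
drive_tool(plan=[[[0, 0.0009, 0.0001, 0, 0, 0, 0], [0, 0.0018, 0.0003, 0.0001, 0, 0, 0], [0, 0.0018, 0.0003, 0.0001, 0, 0, 0]]])

```text
time: 9.8
eef_pos: [0.6326, -0.268, 0.2587]
ee_rot: [2.102, 2.335, -0.0]
ft_force: [-2.6, 2.3, 0.8]
opening: 0.0144
gripper_force: 39.8
```

Call:
drive_tool(plan=[[[0, 0.0009, 0.0001, 0, 0, 0, 0], [0, 0.0018, 0.0002, 0, 0, 0, 0], [0, 0.0018, 0.0002, 0, 0, 0, 0]]])

```text
time: 10.1
eef_pos: [0.6345, -0.2678, 0.2587]
ee_rot: [2.102, 2.335, 0.0]
ft_force: [-1.2, 2.1, 1.7]
opening: 0.015
gripper_force: 39.8
```

Still on the strip (foot about −40). Continue, keeping a light press.

Call:
drive_tool(plan=[[[0, 0.0009, 0.0001, 0, 0, 0, 0], [0, 0.0018, 0.0002, 0, 0, 0, 0], [0, 0.0018, 0.0002, 0, 0, 0, 0]]])

```text
time: 10.4
eef_pos: [0.6363, -0.2676, 0.2587]
ee_rot: [2.102, 2.335, 0.0]
ft_force: [-0.8, 2.5, 2.4]
opening: 0.0147
gripper_force: 39.8
```

Call:
drive_tool(plan=[[[0, 0.0009, 0.0001, 0, 0, 0, 0], [0, 0.0018, 0.0002, 0.0001, 0, 0, 0], [0, 0.0018, 0.0002, 0.0001, 0, 0, 0]]])

```text
time: 10.7
eef_pos: [0.6382, -0.2674, 0.2587]
ee_rot: [2.102, 2.335, 0.0]
ft_force: [-1.1, 0.7, -0.9]
opening: 0.0146
gripper_force: 39.5
```

Call:
drive_tool(plan=[[[0, 0.0009, 0.0001, 0, 0, 0, 0], [0, 0.0018, 0.0002, 0, 0, 0, 0], [0, 0.0018, 0.0002, 0, 0, 0, 0]]])

```text
time: 11.0
eef_pos: [0.6398, -0.2672, 0.2586]
ee_rot: [-2.102, -2.335, 0.0]
ft_force: [-0.6, 0.1, -2.9]
opening: 0.015
gripper_force: 39.4
```

Call:
drive_tool(plan=[[[0, 0.0012, 0.0001, 0, 0, 0, 0], [0, 0.0022, 0.0002, 0, 0, 0, 0], [0, 0.0022, 0.0002, 0, 0, 0, 0]]])

```text
time: 11.3
eef_pos: [0.6421, -0.2669, 0.2588]
ee_rot: [2.102, 2.335, 0.0]
ft_force: [-0.8, 1.2, -2.2]
opening: 0.0148
gripper_force: 39.4
```

Call:
drive_tool(plan=[[[0, -0.0001, 0, -0.001, 0, 0, 0], [0, -0.0002, 0, -0.002, 0, 0, 0], [0, -0.0002, 0, -0.002, 0, 0, 0]]])

```text
time: 11.6
eef_pos: [0.6418, -0.267, 0.2567]
ee_rot: [2.102, 2.335, 0.0]
ft_force: [1.4, 1.3, -2.1]
opening: 0.0149
gripper_force: 39.4
```

Call:
drive_tool(plan=[[[0, -0.0001, 0, -0.001, 0, 0, 0], [0, -0.0003, 0, -0.0025, 0, 0, 0], [0, -0.0003, 0, -0.0025, 0, 0, 0]]])

```text
time: 11.9
eef_pos: [0.6414, -0.267, 0.254]
ee_rot: [-2.102, -2.335, 0.0]
ft_force: [0.7, 0.9, -2.4]
opening: 0.0145
gripper_force: 39.4
```

Call:
drive_tool(plan=[[[0, -0.0001, 0, -0.001, 0, 0, 0], [0, -0.0003, 0, -0.0025, 0, 0, 0], [0, -0.0003, 0, -0.0025, 0, 0, 0]]])

```text
time: 12.2
eef_pos: [0.6411, -0.267, 0.2516]
ee_rot: [-2.102, -2.335, 0.0]
ft_force: [0.7, 0.8, -1.9]
opening: 0.0148
gripper_force: 39.4
```

Call:
drive_tool(plan=[[[0, -0.0001, 0, -0.001, 0, 0, 0], [0, -0.0002, 0, -0.0018, 0, 0, 0], [0, -0.0002, 0, -0.0018, 0, 0, 0]]])

```text
time: 12.5
eef_pos: [0.6409, -0.267, 0.2498]
ee_rot: [-2.102, -2.335, 0.0]
ft_force: [-0.1, 0.5, -1.9]
opening: 0.0146
gripper_force: 39.4
```

Call:
drive_tool(plan=[[[0, -0.0001, 0, -0.001, 0, 0, 0], [0, -0.0001, 0, -0.001, 0, 0, 0], [0, -0.0001, 0, -0.001, 0, 0, 0]]])

```text
time: 12.8
eef_pos: [0.6408, -0.267, 0.249]
ee_rot: [-2.102, -2.335, 0.0]
ft_force: [0.7, 0.0, -1.7]
opening: 0.0148
gripper_force: 39.4
```

Call:
drive_tool(plan=[[[0, -0.0001, 0, -0.0007, 0, 0, 0], [0, -0.0001, 0, -0.0007, 0, 0, 0], [0, -0.0001, 0, -0.0007, 0, 0, 0]]])

```text
time: 13.1
eef_pos: [0.6407, -0.267, 0.2484]
ee_rot: [2.102, 2.335, 0.0]
ft_force: [-0.3, 0.1, 0.5]
opening: 0.0148
gripper_force: 39.6
```

Call:
drive_tool(plan=[[[0, 0, 0, -0.0003, 0, 0, 0], [0, 0, 0, -0.0003, 0, 0, 0], [20, 0, 0, -0.0003, 0, 0, 0], [30, 0, 0, -0.0003, 0, 0, 0], [40, 0, 0, -0.0003, 0, 0, 0], [60, 0, 0, -0.0003, 0, 0, 0], [60, 0, 0, -0.0003, 0, 0, 0], [60, 0, 0, -0.0003, 0, 0, 0]]])

```text
time: 13.9
eef_pos: [0.6407, -0.267, 0.248]
ee_rot: [-2.102, -2.335, 0.0]
ft_force: [-0.4, 0.5, -0.5]
opening: 0.0512
gripper_force: 0.0
```

Call:
drive_tool(plan=[[[60, 0, 0, 0.01, 0, 0, 0], [60, 0, 0, 0.03, 0, 0, 0], [60, 0, 0, 0.05, 0, 0, 0], [60, -0.01, -0.03, 0.07, 0, 0, 0], [60, -0.02, -0.06, 0.09, 0, 0, 0], [60, -0.04, -0.09, 0.1, 0, 0, 0], [60, -0.04, -0.09, 0.1, 0, 0, 0], [60, -0.04, -0.09, 0.1, 0, 0, 0]]])

```text
time: 14.7
eef_pos: [0.6004, -0.3576, 0.3488]
ee_rot: [2.103, 2.333, 0.001]
ft_force: [0.6, 0.5, -0.4]
opening: 0.0513
gripper_force: 0.0
```

```bash
python3 - <<'E'
from station import telemetry, snapshot
import cv2
from h import *
p,d=snapshot("scene")
cv2.imwrite("pics/s4.png",cv2.resize(p[90:240,170:360],None,fx=4,fy=4,interpolation=cv2.INTER_CUBIC)[...,::-1])
p=p.astype(int);m=(p[...,0]>110)&(p[...,0]-p[...,2]>60)&(p[...,1]<130)&(d>0);m[:100]=0;m[250:]=0;m[:,370:]=0
v,u=np.nonzero(m);Y=at_d("scene",np.c_[u,v],d[v,u]);print(len(u),np.median(Y,0))
s=telemetry.state();print(s['eef_pos'],s['ft_force'],s['opening'],s['time'])
E
```

```text
34 [ 0.6319824  -0.2522198   0.09715736]
[ 0.60075185 -0.35681406  0.34829632] [-0.2067134   0.30952765  0.71236819] 0.05127601649069589 14.75
```

View pics/s4.png

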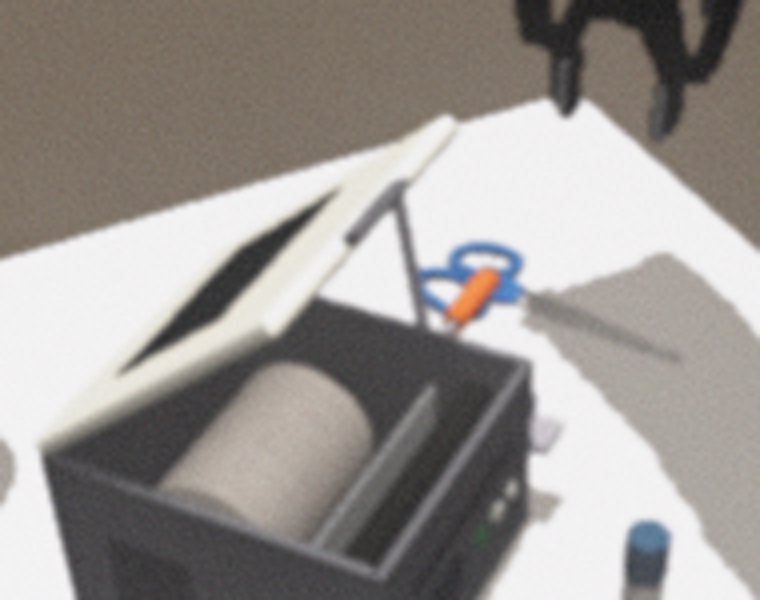

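The cover stands propped on the rod and the gripper is clear of it. The grip height of about 94 mm matches the foot being on the hole floor.

```bash
python3 -c "
from station import job_done;print(job_done())"
```

```text
the job is handed in; nothing more can be done
None
```

The printer cover stands propped open by itself with the rod's foot fully down in the holding hole. I found the hole by lightly feeling along the strip, didn't touch the glue stick, scissors or eraser, and handed the job in at about 15 s.

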